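# Set the belt speed selector by clicks and confirm it

### The arm

A 7-joint arm with a two-finger parallel gripper is mounted at the origin on a cart in front of the work surface, level with it; the furniture and walls round the work are solid. World frame = base frame: x ahead of the robot, y to its left, z up, the work surface at z = 0. Lengths are in m, angles in rad, forces in N, time in s.
With the tool pointing down it reaches from about 0.375 to 0.925 m from the base axis. Payload 3.1 kg.
Tool frame: the origin (TCP) lies between the finger pads; the fingertips stand 19 mm ahead of it and the grasp point (between the pads) is the TCP; z points along the fingers, y is the direction in which the jaws open and shut (so a half turn about z gives the same grasp; the last joint's range is limited). The gripper opens to 85 mm and grips with 20 to 120 N. Pads are 22 mm wide; open, the fingers measure 114 mm over their backs; the gripper's body (76 mm by 85 mm) begins 54 mm behind the grasp point. The pads swing forward as they close: fully open they stand 13 mm farther back than shut.
Start: joints at [-1.391, 0.383, 0.044, 1.598, -0.018, 1.161, -0.05], TCP at [0.178, 0.625, 0.25] pointing down, gripper open.
Joint ranges: [-2.61, 2.61], [-0.41, 2.15], [-1.48, 1.57], [0, 2.5], [-1.57, 4.71], [0.05, 1.97], [-2.85, 2.85]. Speed limits (rad/s): [2.79, 2.79, 3.14, 3.14, 3.14, 3.14, 3.14].

### API

Orientations are given as a unit quaternion [x, y, z, w].
In Python, from bench import move_ptp, movel, move_j, move_gripper, pause, inverse_kinematics, read_camera, camera_params, MotionError, sign_off, look_for, tip_of, read_time_s, read_qpos, read_joint_vel, read_effort, read_eef_pos, read_tcp_rot, read_ft_force, read_ft_torque, read_finger_gap gives the robot as it stands. Calls block until the motion is done:
- move_ptp(position, orientation): joint-space move of the TCP to a pose.
- movel(position, orientation=None, speed=0.15): straight line of the TCP; orientation=None keeps the orientation; speed is the mean speed in m/s.
- move_j(angles): joint-space move.
- move_gripper(opening, effort=None): finger opening in m; effort is the grip in N (None keeps the last); returns when the fingers have stopped.
- pause(seconds).
- inverse_kinematics(position, orientation): joint angles nearest the present ones, or None.
- read_camera(name): name is "scene" or "top" or "wrist"; returns the picture (420x560x3 uint8, red, green, blue); there is no depth.
- camera_params(name): a dict with "K" (3x3 intrinsics, pixels), "camera_from_world" (4x4, takes a point from world to camera coordinates). Camera axes: x right, y down, z forward; pixel columns grow to the right and rows downward; lengths in m; the calibration is good to about 2 mm. A picture is of the moment at which its call begins: read the wrist's pose just before it. camera_params takes no time and is no camera call; for the wrist camera it gives the pose at the moment of the call.
A pose or a line that the arm cannot do raises MotionError and nothing moves.
- sign_off(): hands the job in, once; it reports no verdict.
Trained networks look in the newest picture that a camera, given by its name, has taken for a name from the list of things; names that differ only in an ending like _2 or _b are one class to them, and where a whole thing is asked for, a point or a joint stands for the part that bears it (a point fixed in the world has none). Each returns a list of dicts, best first, with "confidence" (0 to 1); they miss things now and then, are a little off and sometimes report something else, mostly with a low value. They report only what shows in the picture. A call takes as long as a camera call.
- look_for(camera, name): "at" ([column, row] in pixels, amid what is visible of it).
- tip_of(camera, name): "at" ([column, row] in pixels: a listed point, or the origin of a listed thing).
Readings, each from a call of its own:
- read_time_s(): time.
- read_qpos(): joint angles.
- read_joint_vel(): joint speeds.
- read_effort(): joint torques, N m.
- read_eef_pos(): TCP position.
- read_tcp_rot(): TCP orientation.
- read_ft_force(): force on the tool from outside, world axes, zero at the start.
- read_ft_torque(): the same for the moment, N m.
- read_finger_gap(): finger opening in m.
Only numpy, scipy, OpenCV 4.12 (cv2) and the standard library are available. Lean on these libraries where they do the work, as an engineer would, in place of code of your own. Each camera call takes 0.05 s, during which the arm holds its last target.

### The job

Set the belt speed on the control box: with a fingertip, push the selector's lever gently round clockwise, click by click, until it rests in its fifth position (the first is the one farthest anticlockwise, beside the shortest mark), without ever letting it click on into the sixth. Then press the big button of the push-button station fully in with a fingertip and let it come up again; do not press the small button. Grip nothing, and leave the pen, the padlock and the sample pot where they are.

Things in the scene. Friction and masses are not known exactly. Their poses are not given: they have to be found in the camera images.
- control_box: Speed control box, fixed to the worktop: grey, 200 (own x) x 190 (own y) x 60 mm high, aluminium top panel carrying the selector. Origin: centre of its underside; own x points away from the robot at yaw 0 (yaw up to 0.3 rad either way), own y to the left, z up. It changes sides with the push-button station from start to start.
- selector_axis (a point): Point on the selector's vertical turning axis at panel height, z = 60 mm, 5 mm along own +x from the box's middle. Round its far side lie six flat dark marks, 64 mm and more from the axis, 30 degrees apart: from the shortest (5 mm, first position, 75 degrees left of the box's +x) clockwise to the longest (25 mm, sixth, 75 degrees right of it).
- selector (a joint): Selector angle in rad, growing clockwise from above: 0 = first position, 0.5236 a click, fifth = 2.094, sixth = 2.618. The lever points (75 degrees minus this angle) anticlockwise from the box's +x. Starts at rest in position 1, 2 or 3. Pushed a little past half way (18 to 20 degrees) it snaps by itself, ahead of the finger, into the next position and stays. Needs about 4 to 5 N at 40 mm from the axis.
- lever: Black lever of the selector: straight bar 72 x 12 mm, upright sides from 8 to 34 mm above the panel (top z = 94 mm), from 16 mm behind the axis to its pointing end 56 mm from it; white line on the pointing half; hub 30 mm across; dial plate under it 60 mm across, 5 mm high. Origin on the axis at panel height, own x towards the pointing end. Fragile: a finger must not press over 20 N.
- lever_tip (a point): the middle of the lever's pointing end face, 56 mm from the axis, z = 81 mm.
- button_box: push-button station, fixed to the worktop: grey box 120 (own x) x 90 (own y) x 60 mm high with an aluminium top panel. Origin: centre of its underside; own x away from the robot at yaw 0, z up. The big button sits 20 mm along own -x from its middle (nearer the robot), the small one 36 mm along own +x.
- big_button_top (a point): centre of the top of the big round black button (36 mm across, in a steel collar 52 mm across whose rim is 10 mm below the button's top); z = 82 mm when up. Moves down with the button.
- big_button (a joint): how far the big button is pressed, in m: 0 = up, 0.006 = fully in (takes 5 N), springs back up.
- small_button_top (a point): centre of the top of the small round black button (16 mm across, collar 32 mm), z = 82 mm when up; not to be pressed.
- small_button (a joint): how far the small button is pressed, in m: 0 = up, 0.006 = fully in.
- pen: red ball pen, 142 mm long, 12 mm thick, lying loose across the near edge of the control box's panel, about 80 mm along the box's own -x from its middle. Origin: under its middle, own y along it. Not to be moved.
- padlock: red lock-out padlock, 76x38x20 mm, lying loose on the worktop on the near side of the control box. Origin: its underside. Not to be moved.
- pot: sample pot with a white screw lid, 50 mm across, 66 mm high, standing loose on the near side of the push-button station. Origin: centre of its underside. Not to be moved.

How it is judged:
By the outcome, as a careful person would: the job done as asked, in the order asked, and still so for the second after the job is handed in, with the robot touching nothing.
It also fails if it takes over 72 s, if anything falls off the work surface, if the arm or the gripper's body presses on something with over 40 N, if the wrist force passes 120 N, or if a joint passes its speed limit or range.

## Working session

There is one attempt and no reset: what is moved stays moved. The work goes in short steps, each a Python script; the robot and the scene stay as the last script left them, time stands still between calls to the robot, and variables do not carry over. Pictures are saved under pics/ and viewed, and the job is handed in when it is done.

```bash
mkdir -p pics; ls
python3 - <<'E'
from bench import *
import cv2,numpy as np
print(read_time_s(), read_eef_pos(), read_tcp_rot(), read_finger_gap())
for c in ("scene","top"):
    im=read_camera(c); cv2.imwrite(f"pics/{c}0.png",im[:,:,::-1])
    p=camera_params(c); print(c,np.round(p["K"],1).tolist(),np.round(p["camera_from_world"],3).tolist())
    for n in ("selector_axis","lever_tip","big_button_top","small_button_top","control_box","button_box","lever","pen","pot","padlock"):
        r=tip_of(c,n); print(c,n,[(np.round(d["at"],1).tolist(),round(d["confidence"],2)) for d in r[:2]])
print(read_time_s())
E
```

```text
pics
0.0 [0.17801386 0.62422321 0.24887865] [ 1.38416653e-01  9.90373216e-01 -1.30667755e-03 -1.27947214e-04] 0.08559514005807027
scene [[498.7, 0.0, 271.7], [0.0, 498.7, 204.8], [0.0, 0.0, 1.0]] [[-0.88, -0.476, 0.01, 0.485], [-0.378, 0.686, -0.621, 0.194], [0.289, -0.55, -0.784, 0.889], [0.0, 0.0, 0.0, 1.0]]
scene selector_axis [([197.4, 248.6], 0.94)]
scene lever_tip [([182.1, 261.8], 0.98)]
scene big_button_top [([301.9, 142.5], 0.64)]
scene small_button_top [([199.5, 248.0], 0.52), ([279.2, 136.2], 0.37)]
scene control_box [([204.1, 267.8], 0.72), ([303.1, 145.5], 0.67)]
scene button_box [([290.5, 170.0], 0.61)]
scene lever [([200.6, 249.9], 0.6)]
scene pen [([246.6, 256.9], 0.56)]
scene pot [([341.1, 177.1], 0.94)]
scene padlock [([280.5, 276.4], 0.93)]
top [[414.3, 0.0, 275.5], [0.0, 414.3, 214.9], [0.0, 0.0, 1.0]] [[0.028, -1.0, 0.009, 0.025], [-0.99, -0.029, -0.138, 0.523], [0.139, -0.005, -0.99, 0.941], [0.0, 0.0, 0.0, 1.0]]
top selector_axis [([201.4, 181.9], 0.74)]
top lever_tip [([175.0, 177.4], 0.74)]
top big_button_top [([335.6, 209.8], 0.64), ([206.2, 188.2], 0.36)]
top small_button_top []
top control_box [([211.4, 187.6], 0.58)]
top button_box [([330.8, 205.9], 0.59)]
top lever [([203.4, 184.7], 0.69), ([176.0, 178.0], 0.52)]
top pen [([336.9, 208.8], 0.62), ([210.9, 217.2], 0.49)]
top pot [([339.5, 248.0], 0.64)]
top padlock [([226.8, 250.8], 0.88), ([339.7, 250.4], 0.28)]
1.1
```

View pics/top0.png

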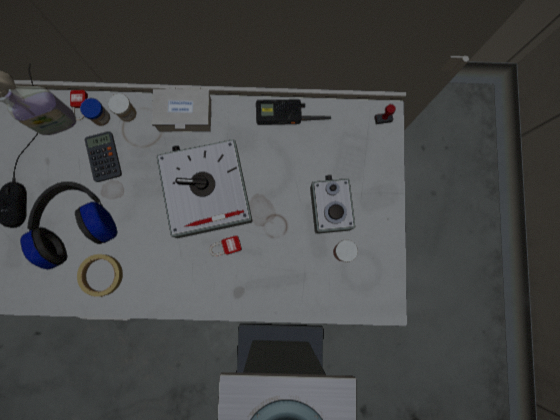

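View pics/scene0.png

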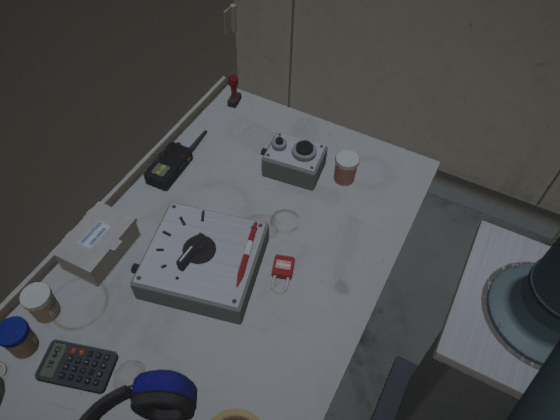

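```bash
cat > h.py <<'E'
from bench import *
import cv2,numpy as np
def at_z(c,uv,z,p=None):
    p=p or camera_params(c);K=np.array(p["K"]);T=np.array(p["camera_from_world"]);R=T[:3,:3];o=-R.T@T[:3,3]
    d=R.T@np.linalg.inv(K)@np.array([uv[0],uv[1],1.]);s=(z-o[2])/d[2];return o+s*d
def proj(c,P,p=None):
    p=p or camera_params(c);P=np.atleast_2d(P);T=np.array(p["camera_from_world"]);q=P@T[:3,:3].T+T[:3,3];q=q@np.array(p["K"]).T;return q[:,:2]/q[:,2:]
E
python3 - <<'E'
from h import *
for n,c,uv,z in [("axis","scene",(197.4,248.6),.06),("axis","top",(201.4,181.9),.06),("tip","scene",(182.1,261.8),.081),("tip","top",(175,177.4),.081),("big","scene",(301.9,142.5),.082),("big","top",(335.6,209.8),.082),("small","scene",(279.2,136.2),.082),("boxctl","scene",(204.1,267.8),0),("boxctl","top",(211.4,187.6),0),("pen","scene",(246.6,256.9),.06),("pen","top",(210.9,217.2),.06),("pot","scene",(341,177),0),("pot","top",(339.5,248),0),("lock","scene",(280.5,276.4),0),("lock","top",(226.8,250.8),0)]:
    print(n,c,np.round(at_z(c,uv,z),4))
E
```

```text
axis scene [0.5898 0.2118 0.06  ]
axis top [0.5911 0.214  0.06  ]
tip scene [0.588  0.2573 0.081 ]
tip top [0.5952 0.2707 0.081 ]
big scene [ 0.5361 -0.101   0.082 ]
big top [ 0.5311 -0.0953  0.082 ]
small scene [ 0.5861 -0.0948  0.082 ]
boxctl scene [0.5823 0.2119 0.    ]
boxctl top [0.5905 0.1994 0.    ]
pen scene [0.5034 0.1844 0.06  ]
pen top [0.5091 0.1879 0.06  ]
pot scene [ 0.4472 -0.124  -0.    ]
pot top [ 0.4506 -0.1179  0.    ]
lock scene [0.4471 0.159  0.    ]
lock top [0.4361 0.1546 0.    ]
```

The lever points left, at about (175,180) in the top view and (182,262) in the scene view. The control box is on the left and turned slightly anticlockwise, the station is on the right, and the axis estimates from the two cameras agree within about 2 mm. Next I'll take a closer look with the wrist camera.

Run:
```python
from h import *
q=read_tcp_rot()
p=camera_params("wrist");T=np.array(p["camera_from_world"]);print("campos",-T[:3,:3].T@T[:3,3]-read_eef_pos(), T[2,:3])
def take(tag,names):
    pp=camera_params("wrist");im=read_camera("wrist");cv2.imwrite(f"pics/{tag}.png",im[:,:,::-1])
    np.save(f"{tag}_T.npy",np.array(pp["camera_from_world"]))
    print(tag,read_eef_pos())
    for n,z in names:
        for d in tip_of("wrist",n)[:2]: print(n,np.round(d["at"],1),round(d["confidence"],2),np.round(at_z("wrist",d["at"],z,pp),4))
move_gripper(0.0,20)
move_ptp([0.52,0.21,0.30],[0,1,0,0])
take("w1",[("selector_axis",.06),("lever_tip",.081),("control_box",0),("lever",.06),("pen",.06)])
move_ptp([0.48,-0.10,0.30],[0,1,0,0])
take("w2",[("big_button_top",.082),("small_button_top",.082),("button_box",0)])
print(read_time_s(),read_finger_gap())
```

```text
campos [-0.06461666  0.01943956  0.12369312] [ 0.25405453 -0.07251398 -0.96446774]
w1 [0.51940387 0.21171857 0.29980552]
selector_axis [284.1 236. ] 0.64 [0.5907 0.2189 0.06  ]
selector_axis [ 37.7 237.9] 0.5 [ 0.5941 -0.1076  0.06  ]
lever_tip [323.5 242.6] 0.81 [0.5914 0.268  0.081 ]
control_box [279.1 216.3] 0.64 [0.5818 0.2122 0.    ]
lever [283.5 235.6] 0.76 [0.5901 0.2181 0.06  ]
pen [254.1 173.1] 0.97 [0.5072 0.1809 0.06  ]
w2 [ 0.48079053 -0.09781776  0.30003042]
big_button_top [277.  224.3] 0.65 [ 0.5286 -0.1001  0.082 ]
button_box [282.3 217.2] 0.6 [ 0.5448 -0.0927  0.    ]
5.5083 -0.00014562817164502395
```

Run:
```python
import cv2
for t in("w1","w2"):
    im=cv2.imread(f"pics/{t}.png");cv2.imwrite(f"pics/{t}b.png",cv2.resize(im[100:360,140:440],None,fx=2.6,fy=2.3,interpolation=cv2.INTER_CUBIC))
```

```text
(no output)
```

View pics/w1.png

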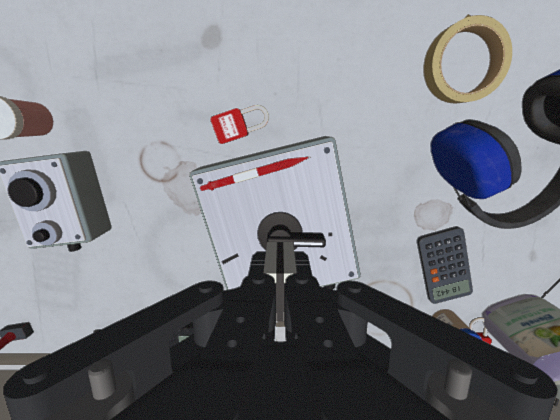

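View pics/w2.png

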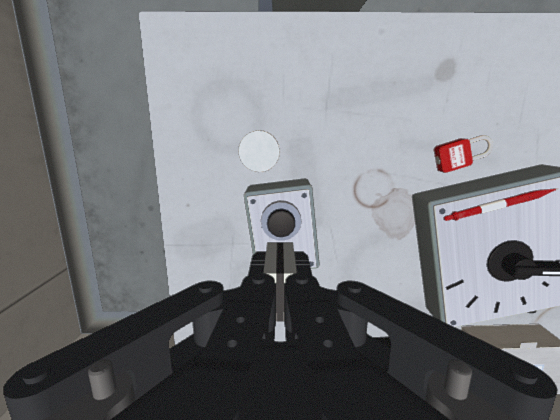

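In w1 the fingers cover the far right part of the panel, but three panel corners show, at about (332,137), (192,170) and (358,277). The lever runs right (+y) from the hub at (280,237) to its tip at about (325,241). In w2 the big button is at (281,223), and the small button is hidden by the fingers.

Run:
```python
from h import *
K=camera_params("wrist")["K"]
for t in("w1","w2"):
    im=cv2.imread(f"pics/{t}.png");globals()[t]={"K":K,"camera_from_world":np.load(t+"_T.npy")}
A=np.array
for n,uv in[("NL",(332,137)),("NR",(192,171)),("FL",(358,277))]: print(n,at_z("wrist",uv,.06,w1))
nl,nr,fl=[at_z("wrist",u,.06,w1)[:2] for u in[(332,137),(192,171),(358,277)]]
d=nl-nr;print("len y",np.linalg.norm(d),"yaw",np.arctan2(-d[0],d[1]));d=fl-nl;print("len x",np.linalg.norm(d),np.arctan2(d[1],d[0]))
c=(fl+nr)/2;print("centre",c)
for n,uv in[("NL",(172,236)),("NR",(252,216)),("FL",(158,150)),("FR",(232,140))]: print(n,at_z("top",uv,.06))
print("big w2 (281,223)",at_z("wrist",(281,223),.082,w2))
for n,uv in[("NL",(310,180)),("NR",(248,191))]: print(n,at_z("wrist",uv,.06,w2))
# overlay model: fit by eye
im=cv2.imread("pics/top0.png")[120:260,140:370];cv2.imwrite("pics/top0z.png",cv2.resize(im,None,fx=3.4,fy=3.4,interpolation=cv2.INTER_CUBIC))
im=cv2.imread("pics/w1.png")[120:310,170:380];cv2.imwrite("pics/w1z.png",cv2.resize(im,None,fx=3.1,fy=3.1,interpolation=cv2.INTER_CUBIC))
```

```text
NL [0.4631822 0.2759788 0.06     ]
NR [0.50475436 0.10366819 0.06      ]
FL [0.65063786 0.32107943 0.06      ]
len y 0.177254591928417 yaw 0.236738739220451
len x 0.19280479899347366 0.23610615712497368
centre [0.57769611 0.21237381]
NL [0.46329267 0.27427017 0.06      ]
NR [0.51455991 0.09368904 0.06      ]
FL [0.6644043  0.31960814 0.06      ]
FR [0.69402349 0.14724372 0.06      ]
big w2 (281,223) [ 0.52687694 -0.0951403   0.082     ]
NL [ 0.47724132 -0.05878294  0.06      ]
NR [ 0.49154887 -0.13704862  0.06      ]
```

View pics/top0z.png

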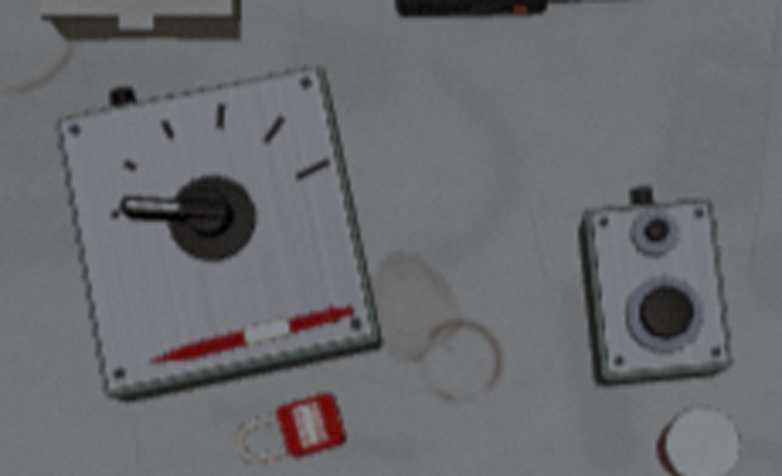

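View pics/w1z.png

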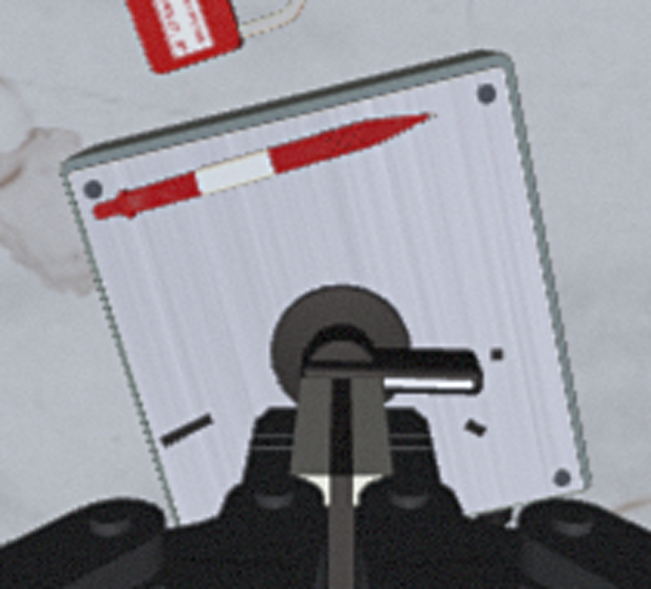

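Run:
```python
from h import *
from scipy.optimize import least_squares
K=camera_params("wrist")["K"];w1={"K":K,"camera_from_world":np.load("w1_T.npy")}
top={i:np.array(u)/3.4+[140,120] for i,u in enumerate([(115,214),(129,165),(167,130),(221,116),(274,130),(312,170)])}
wr={i:np.array(u)/3.1+[170,120] for i,u in {0:(497,355),1:(477,428),5:(187,430)}.items()}
rad=.064+np.array([5,9,13,17,21,25])/2e3
for nm,obs in (("top",[("top",top)]),("wrist",[("w",wr)]),("both",[("top",top),("w",wr)])):
    pts=[(i,at_z("top",u,.06)[:2] if c=="top" else at_z("wrist",u,.06,w1)[:2]) for c,o in obs for i,u in o.items()]
    f=lambda v:np.concatenate([v[:2]+rad[i]*np.array([np.cos(v[2]+np.deg2rad(75-30*i)),np.sin(v[2]+np.deg2rad(75-30*i))])-p for i,p in pts])
    r=least_squares(f,[.59,.213,.236]);print(nm,r.x,np.abs(r.fun).max())
print("dial top",at_z("top",np.array([212,218])/3.4+[140,120],.065),"dial w1",at_z("wrist",np.array([341,354])/3.1+[170,120],.065,w1))
print("lever end w1",at_z("wrist",np.array([483,372])/3.1+[170,120],.094,w1))
print("big top",at_z("top",np.array([667,311])/3.4+[140,120],.082),"small top",at_z("top",np.array([656,231])/3.4+[140,120],.082))
```

```text
top [0.58517027 0.21150983 0.23543619] 0.0005581270589862242
wrist [0.58687341 0.21375313 0.23955426] 0.0005675400409766995
both [0.58567995 0.21239305 0.23279406] 0.002169357058282695
dial top [0.58483738 0.21061687 0.065     ] dial w1 [0.58631167 0.21345775 0.065     ]
lever end w1 [0.58278908 0.26856022 0.094     ]
big top [ 0.52735655 -0.09660476  0.082     ] small top [ 0.58118271 -0.08885137  0.082     ]
```

```bash
cat >> h.py <<'E'
AX=np.array([0.586,0.2125]);TH0=np.rad2deg(0.236)+75
R0=0.044;ZT=0.091
def quat(psi): # tool down, tool x at pi+psi (rad)
    return [-np.sin(psi/2),np.cos(psi/2),0,0]
def pose(phi,off=0.0,z=ZT,dpsi=0):
    """finger touching ccw flank of lever standing at phi deg (cw from pos 1), extra clearance off"""
    th=np.deg2rad(TH0-phi);u=np.array([np.cos(th),np.sin(th)]);n=np.array([-u[1],u[0]])
    p=AX+R0*u+(0.017+off)*n
    return [p[0],p[1],z],quat(th-np.pi/2+np.deg2rad(dpsi))
def tang(phi):
    th=np.deg2rad(TH0-phi);return np.array([np.sin(th),-np.cos(th),0])
E
python3 - <<'E'
from h import *
from scipy.spatial.transform import Rotation as Ro
print(Ro.from_quat(quat(0.3)).as_matrix().round(2))
print(read_qpos().round(2))
for dp in(0,180,90,-90):
    print(dp,[(f, None if (q:=inverse_kinematics(*pose(f,dpsi=dp))) is None else np.round(q,2).tolist()) for f in(-10,50,115)])
E
```

```text
[[-0.96 -0.3   0.  ]
 [-0.3   0.96  0.  ]
 [-0.    0.   -1.  ]]
[-0.5   0.02  0.63  1.94 -0.01  1.19  1.71]
0 [(-10, [-0.75, 0.52, 0.33, 1.81, -0.22, 0.85, 1.4]), (50, [-0.79, 0.61, 0.44, 1.7, -0.32, 0.91, 0.45]), (115, [-0.83, 0.66, 0.61, 1.69, -0.45, 0.94, -0.51])]
180 [(-10, [-0.99, 0.58, 0.64, 1.82, -0.44, 0.88, -1.57]), (50, [0.26, 0.85, -1.04, 1.64, 0.8, 1.13, 2.82]), (115, [-0.67, 0.61, 0.39, 1.68, -0.28, 0.91, 2.51])]
90 [(-10, [-0.35, 0.51, -0.17, 1.79, 0.11, 0.86, 2.71]), (50, [-0.72, 0.59, 0.34, 1.7, -0.24, 0.9, 1.97]), (115, [-0.69, 0.61, 0.41, 1.68, -0.3, 0.91, 0.95])]
-90 [(-10, [-0.85, 0.54, 0.46, 1.81, -0.3, 0.86, -0.1]), (50, [-0.92, 0.65, 0.62, 1.71, -0.46, 0.93, -1.01]), (115, [-1.2, 1.15, 1.36, 1.7, -1.17, 1.33, -1.63])]
```

```bash
cat > click.py <<'E'
from h import *
import sys
start,k=float(sys.argv[1]),int(sys.argv[2])   # push lever from position k (0-based) 
f0=read_ft_force();phi=start;peak=0;log=[]
while phi<30*k+26:
    phi+=2.0
    p,q=pose(phi);movel(p,q,speed=0.03)
    d=read_ft_force()-f0;F=-d@tang(phi);peak=max(peak,F);log.append((round(phi),round(F,1)))
    if np.linalg.norm(d)>15: print("FORCE",d);break
    if peak>2.5 and F<0.8: print("snap");break
e=read_eef_pos();print(log,"peak",peak,"poserr",np.round(e-np.array(pose(phi)[0]),4),"t",read_time_s())
E
python3 - <<'E'
from h import *
p,q=pose(-6,0.012,0.2);move_ptp(p,q)
p,q=pose(-6,0.012);movel(p,q,speed=0.1)
print(read_ft_force(),read_eef_pos(),p,read_time_s())
cv2.imwrite("pics/w3.png",read_camera("wrist")[:,:,::-1]);cv2.imwrite("pics/s3.png",read_camera("scene")[:,:,::-1])
E
```

```text
[ 0.48239063 -0.0129728   0.83946794] [0.55436287 0.2543694  0.09184954] [np.float64(0.55362137270012), np.float64(0.25407673020062393), 0.091] 8.15
```

View pics/w3.png

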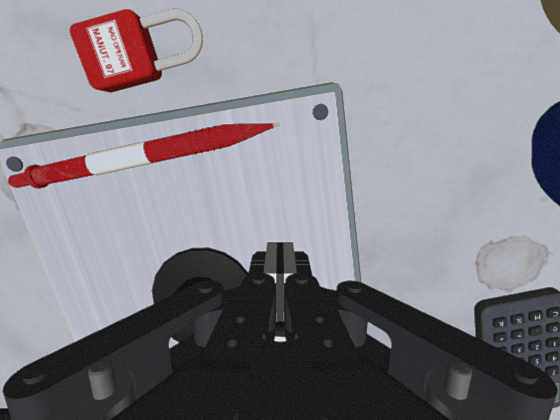

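View pics/s3.png

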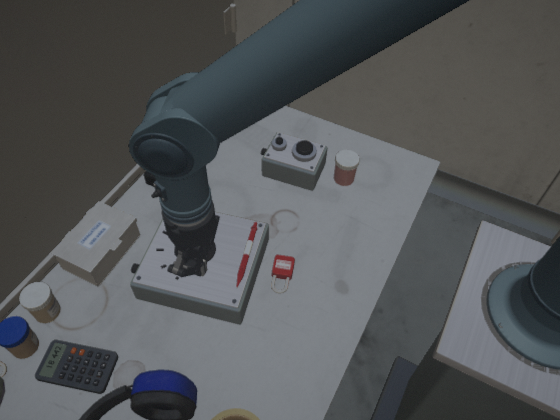

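The fingertips are at about (280,262) in the wrist view, low beside the lever on its near, anticlockwise side. They are clear of the pen, which ends at (275,125), and the force readings show no contact. I'll push the first click now.

```bash
python3 click.py -8 0
```

```text
snap
[(-6, np.float64(-0.1)), (-4, np.float64(0.3)), (-2, np.float64(0.4)), (0, np.float64(0.2)), (2, np.float64(1.7)), (4, np.float64(3.8)), (6, np.float64(1.4)), (8, np.float64(0.9)), (10, np.float64(-0.2))] peak 3.8051834426935365 poserr [ 0.0007 -0.      0.0002] t 10.8
```

The force peaked early and then fell off gradually, so it is not a reliable sign of a snap. I'll step on in angle and check the lever angle in the pictures.

```bash
cat > go.py <<'E'
from h import *
import sys
phi,end,step,tag=float(sys.argv[1]),float(sys.argv[2]),float(sys.argv[3]),sys.argv[4]
log=[]
while phi<end-.01:
    phi=min(end,phi+step);p,q=pose(phi);movel(p,q,speed=0.03)
    d=read_ft_force();F=-d@tang(phi);log.append((round(phi,1),round(float(F),1)))
    if np.linalg.norm(d)>14: print("FORCE",d);break
print(log,"poserr",np.round(read_eef_pos()-np.array(pose(phi)[0]),4),"t",read_time_s())
ims=[]
for c,(a,b,x,y) in(("scene",(190,330,110,290)),("top",(120,250,140,270))):
    im=read_camera(c);r=tip_of(c,"lever_tip")
    for d in r[:1]:
        w=at_z(c,d["at"],.081)[:2]-AX;print(c,np.round(d["at"],1),round(d["confidence"],2),"phi",round(TH0-np.rad2deg(np.arctan2(w[1],w[0])),1),"r",np.round(np.hypot(*w),3))
    ims.append(cv2.resize(im[a:b,x:y],(400,400*(b-a)//(y-x)),interpolation=cv2.INTER_CUBIC))
h=max(i.shape[0] for i in ims);ims=[np.pad(i,((0,h-i.shape[0]),(0,0),(0,0))) for i in ims]
cv2.imwrite(f"pics/{tag}.png",np.hstack(ims)[:,:,::-1])
E
python3 go.py 10 20 2 a1
```

```text
[(12.0, -0.5), (14.0, -0.2), (16.0, 0.2), (18.0, 0.3), (20.0, 0.2)] poserr [0. 0. 0.] t 12.05
scene [300.5 146.3] 0.73 phi 188.2 r 0.308
top [177.4 171.4] 0.7 phi 22.0 r 0.058
```

View pics/a1.png

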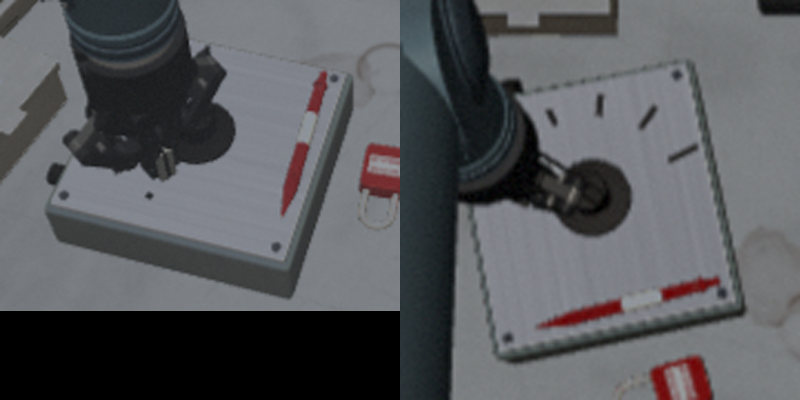

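```bash
python3 go.py 20 42 2 a2
```

```text
[(22.0, -0.3), (24.0, 0.1), (26.0, 0.5), (28.0, -0.4), (30.0, -0.0), (32.0, 2.5), (34.0, 4.4), (36.0, 2.7), (38.0, 0.2), (40.0, -0.2), (42.0, 0.3)] poserr [ 0.0008 -0.0005  0.0003] t 15.0
scene [303. 147.] 0.44 phi 189.2 r 0.309
top [182.8 164.2] 0.55 phi 42.3 r 0.059
```

View pics/a2.png

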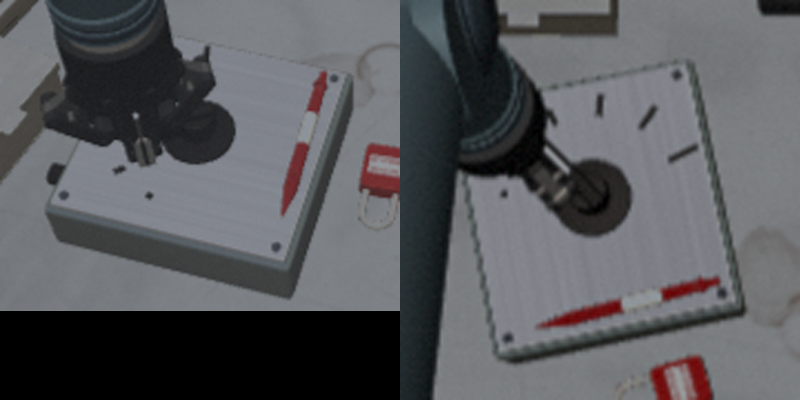

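```bash
python3 go.py 42 70 2 a3
python3 - <<'E'
from h import *
p,q=pose(66,0.006);movel(p,q,speed=0.05)
p,q=pose(66,0.006,0.2);movel(p,q,speed=0.2)
move_ptp([0.45,0.05,0.3],quat(0))
ims=[]
for c,(a,b,x,y) in(("scene",(190,330,110,290)),("top",(120,250,140,270))):
    im=read_camera(c);r=tip_of(c,"lever_tip")
    for d in r[:1]:
        w=at_z(c,d["at"],.081)[:2]-AX;print(c,np.round(d["at"],1),round(d["confidence"],2),"phi",round(TH0-np.rad2deg(np.arctan2(w[1],w[0])),1),"r",np.round(np.hypot(*w),3))
    ims.append(cv2.resize(im[a:b,x:y],(400,400*(b-a)//(y-x)),interpolation=cv2.INTER_CUBIC))
h=max(i.shape[0] for i in ims);ims=[np.pad(i,((0,h-i.shape[0]),(0,0),(0,0))) for i in ims]
cv2.imwrite(f"pics/b3.png",np.hstack(ims)[:,:,::-1]);print(read_time_s())
E
```

```text
[(44.0, -1.3), (46.0, -0.3), (48.0, 0.4), (50.0, -0.4), (52.0, 0.3), (54.0, -0.7), (56.0, -0.4), (58.0, -0.7), (60.0, 0.9), (62.0, 1.4), (64.0, 3.7), (66.0, 2.9), (68.0, 2.1), (70.0, 0.1)] poserr [ 0.0007 -0.0012  0.    ] t 18.7
top [192.  158.4] 0.49 phi 66.6 r 0.059
scene [166.9 240.8] 0.66 phi 65.0 r 0.055
top [188.4 159.4] 0.74 phi 58.5 r 0.06
21.2083
```

View pics/b3.png

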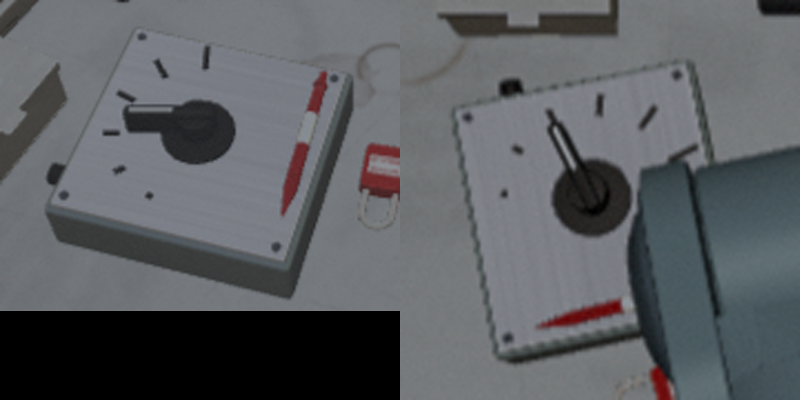

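The picture shows the lever resting on the third mark: the force fades at about 10°, but the real snap comes at 18–20° as stated. I'll go back down and push to 83° for position 4, then to about 112° for position 5. Position 6 would need about 138°.

```bash
python3 - <<'E'
from h import *
p,q=pose(56,0.010,0.2);move_ptp(p,q)
p,q=pose(56,0.010);movel(p,q,speed=0.15)
p,q=pose(56);movel(p,q,speed=0.05)
E
python3 go.py 56 110 2 a4
python3 - <<'E'
from h import *
p,q=pose(104,0.01);movel(p,q,speed=0.05)
p,q=pose(104,0.01,0.2);movel(p,q,speed=0.2)
move_ptp([0.45,0.0,0.3],quat(0))
ims=[]
for c,(a,b,x,y) in(("scene",(190,330,110,290)),("top",(120,250,140,270))):
    im=read_camera(c);r=tip_of(c,"lever_tip")
    for d in r[:1]:
        w=at_z(c,d["at"],.081)[:2]-AX;print(c,np.round(d["at"],1),round(d["confidence"],2),"phi",round(TH0-np.rad2deg(np.arctan2(w[1],w[0])),1),"r",np.round(np.hypot(*w),3))
    ims.append(cv2.resize(im[a:b,x:y],(400,400*(b-a)//(y-x)),interpolation=cv2.INTER_CUBIC))
h=max(i.shape[0] for i in ims);ims=[np.pad(i,((0,h-i.shape[0]),(0,0),(0,0))) for i in ims]
cv2.imwrite(f"pics/b4.png",np.hstack(ims)[:,:,::-1]);print(read_time_s())
E
```

```text
[(58.0, 0.7), (60.0, 0.5), (62.0, 1.8), (64.0, 2.8), (66.0, 2.8), (68.0, 1.0), (70.0, 0.2), (72.0, -0.6), (74.0, -0.7), (76.0, -0.3), (78.0, 0.6), (80.0, -0.2), (82.0, 0.2), (84.0, -0.2), (86.0, -0.1), (88.0, -0.3), (90.0, 0.0), (92.0, 1.6), (94.0, 4.2), (96.0, 2.7), (98.0, 1.8), (100.0, 0.1), (102.0, -1.1), (104.0, 1.2), (106.0, 0.2), (108.0, -0.7), (110.0, -0.2)] poserr [-0.     -0.0001 -0.    ] t 30.2667
scene [184.6 216.8] 0.84 phi 123.3 r 0.065
top [215.1 159.5] 0.65 phi 118.4 r 0.062
scene [187.2 219.4] 0.66 phi 125.5 r 0.057
top [212.  159.8] 0.76 phi 112.8 r 0.058
33.3333
```

View pics/b4.png

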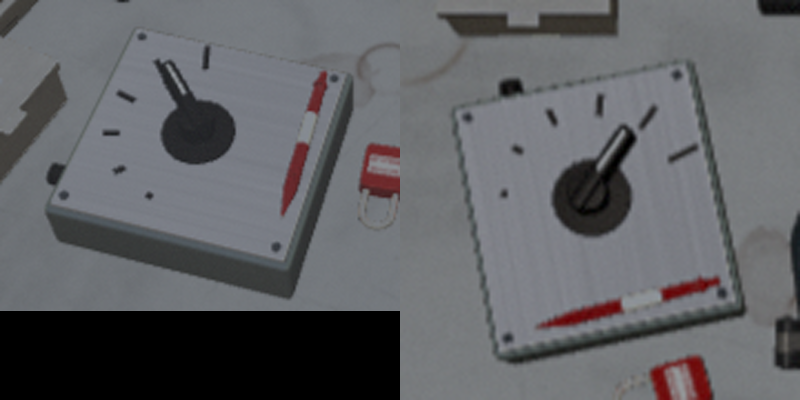

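The lever rests on the fifth mark in both views, and the pen is where it was. Now the button.

Run:
```python
from h import *
B=(0.527,-0.096);q=quat(0.14)
move_ptp([*B,0.2],q);movel([*B,0.108],q,speed=0.1);pause(.3)
f0=read_ft_force();z=0.106;log=[]
while z>0.0915:
    z-=0.001;movel([*B,z],q,speed=0.02);F=(read_ft_force()-f0)[2];log.append((round(z,4),round(float(read_eef_pos()[2]),4),round(float(F),1)))
    if F>12:break
pause(.3);print(log,read_ft_force()-f0)
cv2.imwrite("pics/press.png",read_camera("scene")[90:250,200:400,::-1].repeat(3,0).repeat(3,1))
movel([*B,0.2],q,speed=0.1)
move_ptp([0.42,0.02,0.3],quat(0))
pp=camera_params("wrist")
ims=[read_camera("scene")[100:340,110:390],read_camera("top")[120:270,140:370]]
cv2.imwrite("pics/end.png",np.hstack([cv2.resize(i,(400,340),interpolation=cv2.INTER_CUBIC) for i in ims])[:,:,::-1])
r=tip_of("scene","big_button_top");print([(d["at"],d["confidence"],at_z("scene",d["at"],.082)) for d in r[:1]])
print(read_time_s(),read_ft_force())
```

```text
[(0.105, 0.1048, -0.1), (0.104, 0.1039, 0.5), (0.103, 0.1029, -0.7), (0.102, 0.1019, -0.1), (0.101, 0.1012, -0.2), (0.1, 0.1001, 0.5), (0.099, 0.0991, 2.2), (0.098, 0.0981, 2.2), (0.097, 0.0971, 3.2), (0.096, 0.0961, 4.1), (0.095, 0.0952, 4.8), (0.094, 0.095, 11.5), (0.093, 0.0949, 17.2)] [-3.55529629  0.66490099 18.02424541]
[([343.0, 178.4], 0.44, array([ 0.42170266, -0.05076257,  0.082     ]))]
41.2583 [ 0.40696551 -0.53700842 -1.04507525]
```

View pics/press.png

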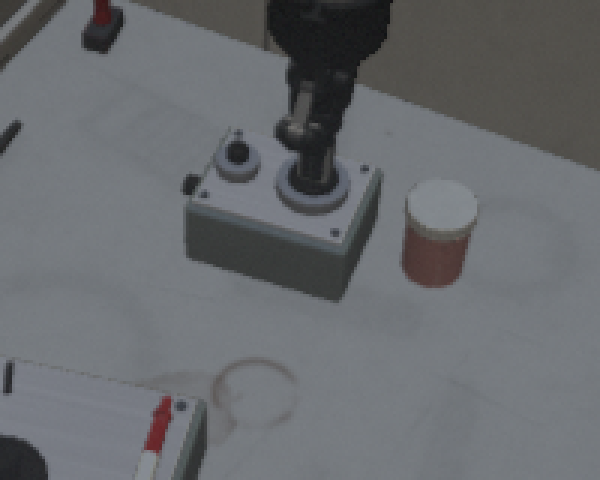

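View pics/end.png

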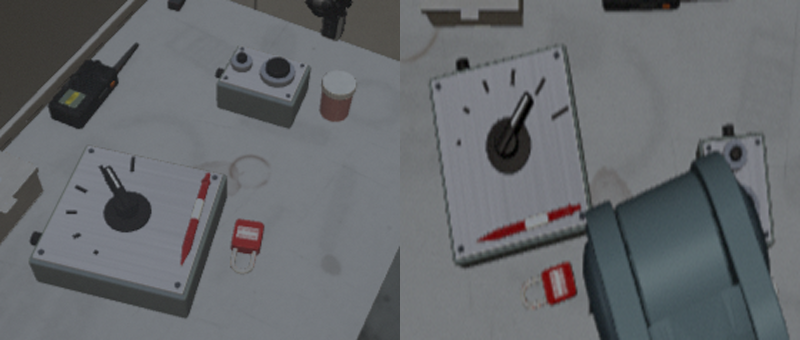

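The fingertip pressed only the big button. It bottomed at TCP z = 95 mm, 6 mm below contact, and the force rose sharply there. The button is up again, the lever is on the fifth mark and the loose things haven't moved, so I'll hand the job in.

```bash
python3 -c "
from bench import *
print(sign_off(),read_time_s())"
```

```text
the job is handed in; nothing more can be done
the job is handed in; nothing more can be done
```

The selector is in its fifth position and the big button has been pressed fully in and let up again. I handed the job in at about 41 s; no verdict was reported.

- **Selector:** I pushed the lever from position 1 to 5 with the closed fingertip, with measured forces up to about 4.4 N. The finger stopped at 110°, well short of the roughly 138° that would click it into the sixth. Both the scene and top pictures show it resting on the fifth mark.
- **Big button:** It travelled its 6 mm to the stop, taking about 5 N over the travel and about 18 N against the stop. The last picture shows it up again. The small button was not touched.
- **Loose things:** The pen and padlock look unmoved in both views. The pot shows only in the scene view and looks unmoved there.

**Checks that disagreed:**
- My force test reported a snap too early on the first click. I pulled back after the third push, saw the lever still in position 3, and pushed on by angle instead.
- At position 5 (120°) the network put the lever tip at 113° from one camera and 125° from the other, so I relied on the pictures.
- The final network search for the big button found the pot instead, with low confidence (0.44), so I ignored it.

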